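# Hang the supply bin in the slat panel

### The arm

A 6-joint arm with a two-finger parallel gripper is mounted at the origin on a cart in front of the work surface, level with it; the furniture and walls round the work are solid. World frame = base frame: x ahead of the robot, y to its left, z up, the work surface at z = 0. Lengths are in m, angles in degrees, forces in N, time in s.
With the tool pointing down it reaches from about 0.25 to 0.725 m from the base axis. Payload 9.7 kg.
Tool frame: the origin (TCP) lies midway between the tips of the shut fingers; the grasp point (between the pads) lies 19 mm behind it; z points along the fingers, y is the line along which they close (so a half turn about z gives the same grasp; the last joint's range is limited). The gripper opens to 85 mm and grips with 20 to 120 N. Pads are 22 mm wide; open, the fingers measure 114 mm over their backs; the gripper's body (76 mm by 85 mm) begins 54 mm behind the grasp point. The pads swing forward as they close: fully open they stand 13 mm farther back than shut.
Start: joints at [71.391, 4.979, 10.078, 95.1, 0, 90], TCP at [0.176, 0.521, 0.231] pointing down, gripper open.
Joint ranges: [-179.16, 179.16], [-48.56, 103.87], [-65.8, 70.77], [-126.05, 130.52], [-82.76, 87.17], [-180, 180]. Speed limits (degrees/s): [127.2, 127.2, 147.25, 180, 180, 180].

### API

Orientations are given as [roll, pitch, yaw] about the fixed x, y, z axes, in that order (R = Rz(yaw) Ry(pitch) Rx(roll)).
In Python, from workcell import bot gives the robot as it stands. The module is installed in compiled form; this text tells all that it offers.
- The arm moves only by the tool send_rows, never from a script. Its argument "moves" is one flat list of numbers, 7 for each row, row after row: the shift along the world's x, y, z normalised to -1 to 1, where 1 is 0.025 m, then the turn, a rotation vector about the world's x, y, z normalised to -1 to 1, where 1 is 0.15 rad, then the closure, from -1 (fully open) to 1 (shut), so that 0 is half open. A call has 1 to 8 rows; each row shifts and turns the commanded pose from where the row before left it; what a row does not reach is not made up. A row lasts 1/8 s, in which the tool goes at most 62.5 mm and 10.7 degrees, less where a joint would pass 70% of its speed; a pose out of reach is approached as far as the arm can. A call with a number of a shift or a turn outside -1 to 1 is refused whole. A call with a gripper value outside its range is refused whole. The fingers move at their own pace and stop on an object; "squeeze" is the grip in N (left out, the last holds). Time passes only in rows, so rows that do not move let the fingers close. It gives the time, the measured TCP pose, the force, the opening and the grip force at its end, in the units of the state.
- bot.get_obs(): the state, without advancing time (a new reading comes with each control period).
- bot.camera(name): name is "scene" or "top" or "wrist"; returns a dict with "color" (384x512x3 uint8, red, green, blue), "camera_matrix" (3x3 intrinsics, pixels), "D" ([k1, k2, p1, p2, k3] as OpenCV has them; the pictures are not rectified), "R" (3x3) and "t" (3): a world point X has camera coordinates R X + t. Camera axes: x right, y down, z forward; pixel columns grow to the right and rows downward; lengths in m; the calibration is good to about 2 mm. A picture is of the moment at which its call begins. There is no depth.
- bot.job_done(): hands the job in; it is judged then, once.
Trained networks look in the newest picture that a camera, given by its name, has taken for a name from the list of things; names that differ only in an ending like _2 or _b are one class to them, and where a whole thing is asked for, a point or a joint stands for the part that bears it (a point fixed in the world has none). Each returns a list of dicts, best first, with "p" (0 to 1); they miss things now and then, are a little off and sometimes report something else, mostly with a low value. They report only what shows in the picture. A call takes as long as a camera call.
- bot.boxes_of(camera, query): "extent" ([left, top, right, bottom] in pixels, round what is visible of it).
- bot.trace(camera, query): "region" (384x512 bool, what is visible of it) and "extent" ([left, top, right, bottom] in pixels, round what is visible of it).
- bot.landmark_of(camera, query): "pixel" ([column, row] in pixels: a listed point, or the origin of a listed thing).
The state is a dict: "time": time; "q": joint angles; "qd": joint speeds; "joint_efforts": joint torques, N m; "ee_pos": TCP position; "tcp_rot": TCP orientation; "wrist_force": force on the tool from outside, world axes, zero at the start; "torque": the same for the moment, N m; "opening": finger opening in m; "grasp_force": force on a finger pad.
Only numpy, scipy, OpenCV 4.12 (cv2) and the standard library are available. Lean on these libraries where they do the work, as an engineer would, in place of code of your own. Each camera call takes 0.05 s, during which the arm holds its last target. There are 200 camera calls.

### The job

Hang the loose grey supply bin on the slat panel beside the one that already hangs there: tip its front up, work the tongue on its back up into the panel's groove, then swing it down and press until it clicks fully home, upright and with its back flush against the panel. Feel your way and go gently, because the thin slats bend if they are forced, and leave the tape roll standing nearby undisturbed.

Things in the scene. Friction and masses are not known exactly. Their poses are not given: they have to be found in the camera images.
- bin: loose open-topped grey plastic bin on the worktop, about 0.16 kg. Origin: middle of the lower edge of its back face; +x out of its back (towards the panel when hung), +z up. 50 mm wide (y); body from x = -100 to 0 mm. Side walls 58 mm high from x = -66 to 0, 40 mm high before that; back wall 70 mm high. On the back: a tongue at the top, a foot rib at the bottom
- bin_grip (a point): point midway between the bin's side walls, 48 mm in front of its back face, 32 mm above its underside: a good place to grip across the 50 mm width from outside; with the fingers leaning forward about 33 degrees (pointing down and to the bin's +x) they come upright when the bin is tipped. Axes as the bin's
- tongue_tip (a point): top of the bin's tongue (x = 7.75, z = 92 mm in the bin's frame). The tongue is 44 mm wide and L-shaped: a level web at z 66 to 70 mm from the back wall to x = 9.5 mm, then a lip turned up, x 6 to 9.5 mm, to z = 92 mm. Axes as the bin's
- foot_bead (a point): centre of the round bead (radius 4 mm, 44 mm long along y) at the end of the bin's foot rib, x = 14.5, z = 6 mm in the bin's frame; the rib to it lies at z 6 to 9.5 mm. Axes as the bin's
- slat_panel: fixed panel, 350 mm wide, 217 mm high: white posts, aluminium slats 4 mm thick, 30 mm of space behind them. Origin on the worktop under the middle of the front face (plane x = 0); +x into the panel, +y left, +z up. THE SLATS ARE CLAMPED UP TO 6 mm HIGHER OR LOWER on the posts than said here, all together; no pose shows it, so feel for the groove. Over 30 N from the bin bends them
- groove (a point): nominal mid-height of the open groove, on the face, 136 mm up: gap from the middle slat's upper edge (126 mm) to the top slat's lower edge (146 mm), x 0 to 4 mm, true only to the slats' 6 mm. The lip is taller than the gap: enter tipped front-up 30 to 40 degrees; at 33 degrees the lip, moved along its own length, passes the edges with 4 mm to spare in all. Axes as the panel's
- home (a point): where the bin's origin nominally ends, axes parallel: x = 0 (about 1 mm play), 60 mm up (the slats' 6 mm apply). Home, the web rests on the middle slat (70.5 to 126 mm), the lip is behind the top slat with 2 mm play. Any y from -125 to 20 mm on the panel is good (this point: -50); an identical bin hangs fixed at y = +95 mm, its walls 25 mm either side
- catch (a point): nominal centre of the sprung steel catch bar (12 mm thick, along y), 7 mm behind the face, 58 mm up (moves with the slats), in the gap between bottom and middle slat. Swinging down, the bin's foot bead must push over it; it gives way downwards under some 5 to 12 N pressed at the foot, then springs up, draws the bin in and holds it home. Axes as the panel's
- tape_roll_c: roll of tape standing on end, 33 mm across, 60 mm tall; origin under its middle. Not to be disturbed

How it is judged (in metres and radians):
On the way:
1. the tongue is in the groove, behind the slats' face, with the bin still tipped front-up (x of tongue_tip in the frame of slat_panel above 0.004 m and z of tongue_tip in the frame of slat_panel between 0.125 and 0.175 m and angle between bin's own z axis and vertical above 0.2 rad), for 0.1 s.
At the end, for the whole second after the job is handed in: The bin hangs on the panel at rest, released: its lower back edge within 4 mm of the panel's face, 51 to 69 mm above the worktop, its tongue behind the face, upright and square to the panel within 0.06 rad, to the right of the hung bin (y from -135 to 45 mm on the panel) (x of bin in the frame of slat_panel between -0.004 and 0.003 m and x of tongue_tip in the frame of slat_panel above 0.003 m and z of bin in the frame of slat_panel between 0.051 and 0.069 m and y of bin in the frame of slat_panel between -0.135 and 0.045 m and angle between the z axis of bin and the z axis of slat_panel, either way round below 0.06 rad and angle between the y axis of bin and the y axis of slat_panel, either way round below 0.06 rad and linear speed of bin below 0.02 m/s); the robot touches nothing.
It fails at once if the bin is forced against the panel with more than 30 N (contact force between bin and slat_panel above 30 N).
It fails at once if the tape roll is moved by more than 20 mm (distance of tape_roll_c from where it was at the start of the episode above 0.02 m).
It also fails if it takes over 48 s, if anything falls off the work surface, if the arm or the gripper's body presses on something with over 40 N, if the wrist force passes 120 N, or if a joint passes its speed limit or range.

## Working session

There is one attempt and no reset: what is moved stays moved. The work goes in short steps, Python scripts to look and compute and a tool call to move; the robot and the scene stay as the last step left them, time stands still between calls to the robot, and variables do not carry over. Pictures are saved under pics/ and viewed, at most 10 in all, crops included, and the job is handed in when it is done.

Besides the shell and the picture viewer there is one more tool, called after "Emit:" as name(argument=value, ...) on one line, values as JSON. send_rows: Moves the arm, as the interface text tells. Its arguments: {"type":"object","properties":{"moves":{"type":"array"},"squeeze":{"type":"number"}},"required":["moves"]}

```bash
mkdir -p pics; cat > h.py <<'E'
import numpy as np,cv2
from workcell import bot
from scipy.spatial.transform import Rotation as Ro
def ray(c,px):
    n=cv2.undistortPoints(np.array([[px]],float),c["camera_matrix"],np.array(c["D"],float))[0,0]
    R=np.array(c["R"]);o=-R.T@np.array(c["t"]);d=R.T@np.array([*n,1]);return o,d/np.linalg.norm(d)
def tri(rs):
    A=np.zeros((3,3));b=np.zeros(3)
    for o,d in rs:
        P=np.eye(3)-np.outer(d,d);A+=P;b+=P@o
    x=np.linalg.solve(A,b);return x,[np.linalg.norm((np.eye(3)-np.outer(d,d))@(x-o)) for o,d in rs]
def proj(c,X):
    R=np.array(c["R"]);return cv2.projectPoints(np.atleast_2d(np.array(X,float)),cv2.Rodrigues(R)[0],np.array(c["t"],float),c["camera_matrix"],np.array(c["D"],float))[0][:,0]
E
python3 - <<'E'
from h import *
C={n:bot.camera(n) for n in("scene","top","wrist")}
for n,c in C.items():
    cv2.imwrite(f"pics/{n}0.png",c["color"][:,:,::-1])
    print(n,-np.array(c["R"]).T@np.array(c["t"]))
for q in("bin","bin_grip","tongue_tip","foot_bead","slat_panel","groove","home","catch","tape_roll_c"):
    rs=[]
    for n,c in C.items():
        for l in bot.landmark_of(n,q)[:3]:
            print(q,n,np.round(l["pixel"],1),round(l["p"],2))
        L=bot.landmark_of(n,q)
        if L and L[0]["p"]>.4: rs.append(ray(c,L[0]["pixel"]))
    if len(rs)>1: x,e=tri(rs);print("  ->",x.round(4),np.round(e,4))
s=bot.get_obs();print(s["time"],s["ee_pos"],s["tcp_rot"],s["opening"])
a=np.hstack([C[n]["color"][:,:,::-1] for n in("scene","top")]);cv2.imwrite("pics/a.png",cv2.resize(a,(800,300)))
E
```

```text
scene [0.28756865 0.62492235 0.77638245]
top [0.3487201  0.09148912 1.05792505]
wrist [0.0959251  0.54727947 0.37233778]
bin scene [241.4 291.1] 0.69
bin top [173.2 227. ] 0.84
  -> [4.833e-01 2.931e-01 1.000e-04] [0.0027 0.0027]
bin_grip top [172.4 242.3] 0.69
bin_grip top [162.7 215.1] 0.62
bin_grip wrist [176.3 363.6] 0.87
  -> [0.437  0.2889 0.0278] [0.001 0.001]
tongue_tip scene [236.  269.2] 0.7
tongue_tip top [164.1 213.9] 0.82
tongue_tip top [276.5 176.7] 0.32
  -> [0.4966 0.2966 0.0977] [0.0053 0.0053]
foot_bead scene [249.7 129.7] 0.32
foot_bead top [171.1 221.6] 0.59
slat_panel scene [241.5 180.6] 0.6
slat_panel top [277.8 175.8] 0.71
  -> [6.202e-01 6.000e-04 1.100e-02] [0.0004 0.0004]
groove scene [249.8 129.5] 0.71
groove top [304.3 162. ] 0.85
  -> [ 0.6161 -0.0537  0.1507] [0.0017 0.0017]
home scene [248.8 154.5] 0.9
home scene [261.6 293.9] 0.75
home top [301.  170.5] 0.74
home top [171.9 221.8] 0.31
home wrist [174.1 364.3] 0.61
  -> [ 0.6727 -0.0433 -0.1234] [0.135  0.0418 0.1709]
catch scene [249.1 153.6] 0.6
catch top [299.1 166.4] 0.63
  -> [ 0.6255 -0.0535  0.0652] [0.0055 0.0055]
tape_roll_c scene [188.7 250.9] 0.63
tape_roll_c top [189.1 169. ] 0.52
  -> [0.6438 0.2508 0.0066] [0.0003 0.0003]
2.85 [0.17552053 0.52123343 0.23127215] [-1.79998341e+02 -3.77823035e-04  1.61388870e+02] 0.08484617556200047
```

View picture.

View pics/scene0.png

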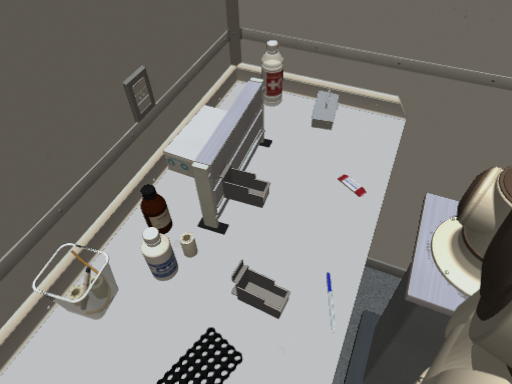

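View pics/top0.png

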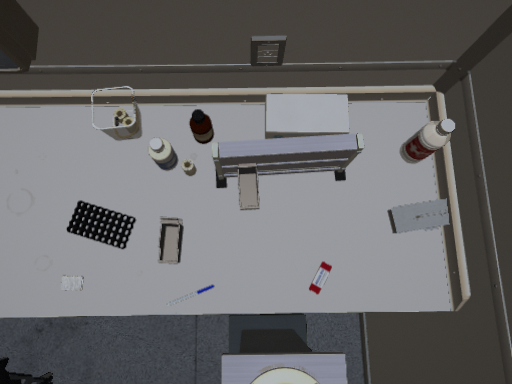

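```bash
cat >> h.py <<'E'
def box(a,b,c,d,e,f): return np.array([[x,y,z] for x in(a,b) for y in(c,d) for z in(e,f)],float)
BIN=[box(-.1,0,-.025,.025,0,.04),box(-.066,0,-.025,.025,0,.058),box(-.003,0,-.025,.025,0,.07),box(0,.0095,-.022,.022,.066,.07),box(.006,.0095,-.022,.022,.066,.092),box(0,.0185,-.022,.022,.006,.0095)]
def render(c,T,parts=BIN,s=4):
    m=np.zeros((384*s,512*s),np.uint8)
    for p in parts:
        q=proj(c,p@T[0].T+T[1]);h=cv2.convexHull(((q+.5)*s).astype(np.float32)).astype(np.int32)
        cv2.fillConvexPoly(m,h,1)
    return cv2.resize(m.astype(np.float32),(512,384),interpolation=cv2.INTER_AREA)
from scipy.optimize import minimize
def fit(obs,x0,mk,scale):
    """obs: list of (cam,mask); mk(x)->(R,t)"""
    def cost(u):
        T=mk(x0+u*scale);v=0
        for c,m in obs:
            r=render(c,T);v+=1-np.minimum(r,m).sum()/np.maximum(r,m).sum()
        return v/len(obs)
    n=len(x0);r=minimize(cost,np.zeros(n),method="Nelder-Mead",options=dict(initial_simplex=np.vstack([np.zeros(n),np.eye(n)]),maxiter=150))
    return x0+r.x*scale,r.fun
def flat(v): return Ro.from_euler("z",v[2]).as_matrix(),np.array([v[0],v[1],v[3] if len(v)>3 else 0.])
E
cat > s1.py <<'E'
from h import *
C={n:bot.camera(n) for n in("scene","top")}
M={n:bot.trace(n,"bin") for n in C}
for n in M: print(n,[(round(d["p"],2),np.round(d["extent"])) for d in M[n]])
P=bot.trace("top","slat_panel");print([(round(d["p"],2),d["extent"]) for d in P])
import pickle;pickle.dump((C,M,P),open("s1.pkl","wb"))
for nm,g,sc in(("loose",np.array([.483,.293,.05]),np.array([.006,.006,.06])),("hung",np.array([.613,.095,.07,.06]),np.array([.006,.006,.06,.005]))):
    obs=[]
    for n,c in C.items():
        ctr=proj(c,[[g[0]-.05,g[1],.03 if nm=="loose" else .09]])[0]
        D=[d for d in M[n] if np.hypot(*(np.array(d["extent"]).reshape(2,2).mean(0)-ctr))<25]
        if D: obs.append((c,D[0]["region"].astype(np.float32)))
    for o in [obs]+[[q] for q in obs]:
        x,f=fit(o,g,flat,sc);print(nm,len(o),x.round(4),round(f,3))
t=C["top"]["color"][125:275,140:370,::-1];cv2.imwrite("pics/topcrop.png",cv2.resize(t,None,fx=3.45,fy=3.45,interpolation=cv2.INTER_CUBIC))
E
timeout 300 python3 s1.py
```

```text
scene [(0.88, array([231., 261., 289., 321.]))]
top [(0.55, array([158., 216., 186., 263.]))]
[(0.87, [210.7, 134.7, 364.7, 209.7])]
loose 2 [ 0.485   0.2893 -0.0758] 0.056
loose 1 [ 0.4865  0.2884 -0.0794] 0.045
loose 1 [ 0.4846  0.2906 -0.0524] 0.06Traceback (most recent call last):
  File "s1.py", line 14, in <module>
    x,f=fit(o,g,flat,sc);print(nm,len(o),x.round(4),round(f,3))
        ~~~^^^^^^^^^^^^^
  File "h.py", line 30, in fit
    n=len(x0);r=minimize(cost,np.zeros(n),method="Nelder-Mead",options=dict(initial_simplex=np.vstack([np.zeros(n),np.eye(n)]),maxiter=150))
                ~~~~~~~~^^^^^^^^^^^^^^^^^^^^^^^^^^^^^^^^^^^^^^^^^^^^^^^^^^^^^^^^^^^^^^^^^^^^^^^^^^^^^^^^^^^^^^^^^^^^^^^^^^^^^^^^^^^^^^^^^^^^
    res = _minimize_neldermead(fun, x0, args, callback, bounds=bounds,
                               **options)
    fsim[k] = func(sim[k])
              ~~~~^^^^^^^^
    fx = function(np.copy(x), *(wrapper_args + args))
  File "h.py", line 29, in cost
    return v/len(obs)
           ~^~~~~~~~~
ZeroDivisionError: division by zero
```

```bash
cat >> h.py <<'E'
def rowsto(p,R,n=None,cur=None):
    s=bot.get_obs()
    p0,R0=(np.array(s["ee_pos"]),Ro.from_euler("xyz",s["tcp_rot"],degrees=True)) if cur is None else cur
    d=(p-p0)/.025;r=(Ro.from_matrix(R)*R0.inv()).as_rotvec()/.15
    k=n or int(np.ceil(max(np.abs(np.r_[d,r]).max(),1)))
    print("rows",k,"each",np.round(np.r_[d,r]/k,3))
def toolR(yaw,lean): # fingers down, leaning to +x by lean (deg) in frame yawed by yaw rad
    a=np.deg2rad(lean);z=np.array([np.sin(a),0,-np.cos(a)]);y=np.array([0,1.,0]);x=np.cross(y,z)
    return Ro.from_euler("z",yaw).as_matrix()@np.c_[x,y,z]
def graspT(b,yaw,back=0.,lean=33):
    R=toolR(yaw,lean);g=np.array([b[0],b[1],0])+Ro.from_euler("z",yaw).as_matrix()@np.array([-.048,0,.032])
    return g+R[:,2]*(.019-back),R
E
python3 - <<'E'
from h import *
p,R=graspT([.485,.2895],-.065,.10);print(p);rowsto(p,R)
c=bot.camera("wrist");s=bot.get_obs();Rt=Ro.from_euler("xyz",s["tcp_rot"],degrees=True).as_matrix()
print((Rt.T@np.array(c["R"]).T).round(3),Rt.T@(-np.array(c["R"]).T@np.array(c["t"])-s["ee_pos"]))
E
```

```text
[0.39307876 0.29548331 0.09993232]
rows 10 each [ 0.87  -0.903 -0.525 -0.075 -0.378  0.168]
[[-0.001 -0.948 -0.319]
 [ 1.    -0.001 -0.   ]
 [ 0.    -0.319  0.948]] [ 0.08373983 -0.00069679 -0.14167702]
```

View pics/wrist0.png

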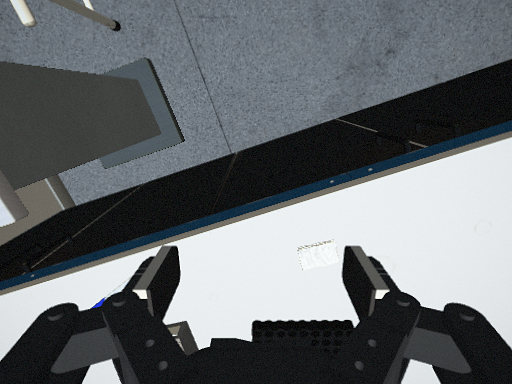

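Emit:
send_rows(moves=[0.87,-0.9,-0.5,-0.075,-0.378,0.168,-1,0.87,-0.9,-0.5,-0.075,-0.378,0.168,-1,0.87,-0.9,-0.5,-0.075,-0.378,0.168,-1,0.87,-0.9,-0.5,-0.075,-0.378,0.168,-1,0.87,-0.9,-0.5,-0.075,-0.378,0.168,-1,0.87,-0.9,-0.5,-0.075,-0.378,0.168,-1,0.87,-0.9,-0.5,-0.075,-0.378,0.168,-1,0.87,-0.9,-0.5,-0.075,-0.378,0.168,-1])

```text
time: 4.15
ee_pos: [0.3501, 0.3405, 0.131]
tcp_rot: [179.3, 26.6, 173.0]
wrist_force: [0.0, 0.1, -0.3]
opening: 0.0851
grasp_force: 0.0
```

Emit:
send_rows(moves=[0.87,-0.9,-0.5,-0.075,-0.378,0.168,-1,0.87,-0.9,-0.5,-0.075,-0.378,0.168,-1,0,0,0,0,0,0,-1])

```text
time: 4.53
ee_pos: [0.3927, 0.2943, 0.1048]
tcp_rot: [-179.9, 33.0, 176.2]
wrist_force: [0.3, 0.0, 0.7]
opening: 0.0852
grasp_force: 0.0
```

```bash
cat > s2.py <<'E'
from h import *
import pickle
C,M,P=pickle.load(open("s1.pkl","rb"))
w=bot.camera("wrist");m=bot.trace("wrist","bin");print([(round(d["p"],2),np.round(d["extent"])) for d in m])
for q in("bin","bin_grip","tongue_tip"): print(q,[(np.round(d["pixel"]),round(d["p"],2)) for d in bot.landmark_of("wrist",q)])
cv2.imwrite("pics/w1.png",w["color"][:,:,::-1])
print(proj(w,[[.485,.2895,0]]))
pickle.dump((w,m),open("w1.pkl","wb"))
o=[(C[n],M[n][0]["region"].astype(np.float32)) for n in C]
x,f=fit(o,np.array([.485,.289,-.06]),flat,np.array([.005,.005,.05]));print(x,f)
r=render(w,flat(x));v=w["color"][:,:,::-1].copy();k=cv2.findContours((r>.5).astype(np.uint8),cv2.RETR_EXTERNAL,cv2.CHAIN_APPROX_NONE)[0];cv2.drawContours(v,k,-1,(0,0,255),1)
for p in BIN: 
    for a in proj(w,p@flat(x)[0].T+flat(x)[1]): cv2.circle(v,tuple(int(b) for b in a),2,(0,255,0),-1)
cv2.imwrite("pics/w1o.png",v);s=bot.get_obs();print(s["time"],s["ee_pos"],s["tcp_rot"])
E
timeout 200 python3 s2.py
```

```text
[(0.93, array([226., 121., 302., 291.]))]
bin [(array([265., 199.]), 0.78)]
bin_grip [(array([260., 197.]), 0.95), (array([264., 209.]), 0.32)]
tongue_tip [(array([260., 288.]), 0.97)]
[[262.64757637 199.64432912]]
[ 0.4850006   0.28919739 -0.0755396 ] 0.05564767122268677
4.775 [0.39303356 0.29720448 0.10716568] [179.95510431  33.03296321 176.24155379]
```

View pics/w1o.png

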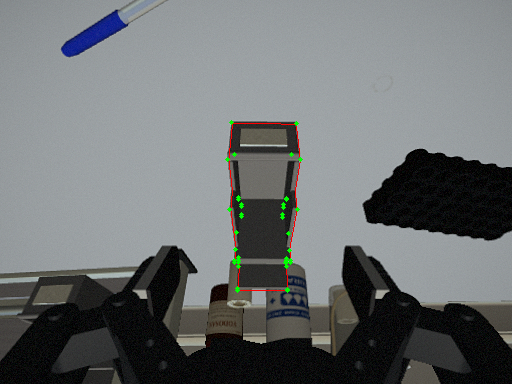

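```bash
cat > s3.py <<'E'
from h import *
import pickle
C,M,P=pickle.load(open("s1.pkl","rb"));w,m=pickle.load(open("w1.pkl","rb"))
o=[(C[n],M[n][0]["region"].astype(np.float32)) for n in C]+[(w,m[0]["region"].astype(np.float32))]
x,f=fit(o,np.array([.485,.289,-.06]),flat,np.array([.005,.005,.05]));print(x,f)
x1,f=fit(o[2:],np.array([.485,.289,-.06]),flat,np.array([.005,.005,.05]));print("w",x1,f)
x=.5*(x+x1)
p,R=graspT(x[:2],x[2]);rowsto(p,R);print(p)
E
timeout 200 python3 s3.py
```

```text
[ 0.48506241  0.28884492 -0.07070364] 0.05184650421142578
w [ 0.48367654  0.28867455 -0.07593487] 0.02558988332748413
rows 4 each [ 0.538 -0.057 -0.911 -0.001  0.001 -0.014]
[0.44681878 0.29151787 0.01606526]
```

Emit:
send_rows(moves=[0.54,-0.057,-0.91,0,0,-0.014,-1,0.54,-0.057,-0.91,0,0,-0.014,-1,0.54,-0.057,-0.91,0,0,-0.014,-1,0.54,-0.057,-0.91,0,0,-0.014,-1,0,0,0,0,0,0,-1,0,0,0,0,0,0,0.5,0,0,0,0,0,0,1,0,0,0,0,0,0,1], squeeze=40)

```text
time: 5.78
ee_pos: [0.4473, 0.2914, 0.0168]
tcp_rot: [179.9, 33.1, 175.7]
wrist_force: [-3.6, 0.7, 5.7]
opening: 0.0498
grasp_force: 42.8
```

Emit:
send_rows(moves=[0,0,0,0,0,0,1,0,0,0,0,0,0,1], squeeze=100)

```text
time: 6.02
ee_pos: [0.4474, 0.2915, 0.0169]
tcp_rot: [179.9, 33.1, 175.7]
wrist_force: [-4.1, 1.0, 6.8]
opening: 0.0489
grasp_force: 103.7
```

```bash
cat > s4.py <<'E'
from h import *
s=bot.get_obs();print(s["time"],s["ee_pos"],s["tcp_rot"],s["wrist_force"],s["opening"],s["grasp_force"])
c=bot.camera("wrist");m=bot.trace("wrist","bin");print([(round(d["p"],2),np.round(d["extent"])) for d in m])
if m:
  x,f=fit([(c,m[0]["region"].astype(np.float32))],np.array([.484,.2888,-.07]),flat,np.array([.004,.004,.04]));print(x,f)
cv2.imwrite("pics/w2.png",c["color"][:,:,::-1])
E
timeout 200 python3 s4.py
```

```text
6.025 [0.44740455 0.29146436 0.01690873] [179.88833044  33.12259316 175.72873771] [-4.10554534  0.95795517  6.78325515] 0.048862842758185386 103.66287706419826
[(0.6, array([190., 146., 335., 346.]))]
[ 0.48417019  0.28855686 -0.07035437] 0.16228735446929932
```

View pics/w2.png

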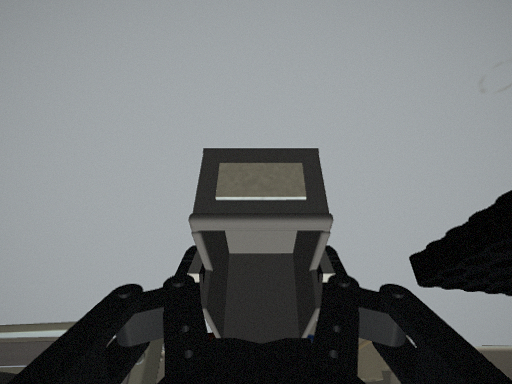

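Emit:
send_rows(moves=[0,0,0.6,0,0,0,1,-0.2,-0.5,0.9,0,0,0.08,1,-0.3,-1,0.9,0,0,0.08,1,-0.3,-1,0.9,0,0,0.08,1,-0.3,-1,0.9,0,0,0.08,1,-0.3,-1,0.9,0,0,0.08,1,-0.3,-1,0.9,0,0,0.08,1,-0.3,-1,0.9,0,0,0.08,1])

```text
time: 7.12
ee_pos: [0.3962, 0.1271, 0.1893]
tcp_rot: [-180.0, 33.1, -179.4]
wrist_force: [0.6, -0.6, -0.9]
opening: 0.0489
grasp_force: 103.5
```

Emit:
send_rows(moves=[-0.3,-1,0.6,0,0,0.08,1,-0.3,-1,0.6,0,0,0.08,1,0,-1,0,0,0,0.08,1,0,-1,0,0,0,0.08,1,0,-1,0,0,0,0.08,1,0,-0.5,0,0,0,0.08,1,0,0,0,0,0,0,1,0,0,0,0,0,0,1])

```text
time: 8.12
ee_pos: [0.4055, -0.0008, 0.2254]
tcp_rot: [-179.5, 31.4, -175.3]
wrist_force: [-0.0, -0.8, -1.6]
opening: 0.0487
grasp_force: 103.7
```

```bash
cat > s5.py <<'E'
from h import *
import pickle
s=bot.get_obs();print(s["time"],s["ee_pos"],s["tcp_rot"],s["wrist_force"],s["opening"],s["grasp_force"])
C={n:bot.camera(n) for n in("scene","top","wrist")}
M={n:bot.trace(n,"bin") for n in C}
for n in C:
    print(n,[(round(d["p"],2),np.round(d["extent"])) for d in M[n]]);cv2.imwrite(f"pics/{n}3.png",C[n]["color"][:,:,::-1])
pickle.dump((C,M,s),open("s5.pkl","wb"))
E
timeout 200 python3 s5.py
```

```text
8.125 [ 0.40546702 -0.000789    0.22537302] [-179.53158531   31.40784006 -175.32674528] [-0.0206963  -0.83877082 -1.5644162 ] 0.04865256690456386 103.72775735333562
scene [(0.55, array([297., 110., 357., 160.]))]
top [(0.59, array([277., 216., 306., 261.])), (0.19, array([213., 135., 364., 208.]))]
wrist [(0.68, array([189., 147., 334., 346.]))]
```

View pics/wrist3.png

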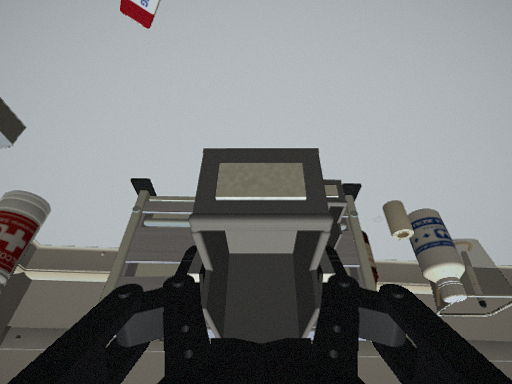

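```bash
python3 - <<'E'
import cv2,numpy as np
a=cv2.imread("pics/wrist3.png");t=cv2.imread("pics/top3.png");s=cv2.imread("pics/scene3.png")
f=lambda im,x0,x1,y0,y1,k:cv2.resize(im[y0:y1,x0:x1],None,fx=k,fy=k,interpolation=cv2.INTER_CUBIC)
A=f(a,115,203,170,300,3);B=f(a,318,398,170,300,3)   # 264x390, 240x390
D=f(t,205,370,125,195,3) #495x210
E=f(s,185,280,75,240,3)[:495]#285 
can=np.zeros((600,800,3),np.uint8);can[:390,:264]=A;can[:390,264:504]=B;can[390:600,:495]=D;can[:495,505:790]=E
cv2.imwrite("pics/crop.png",can)
E
```

```text
(no output)
```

View pics/crop.png

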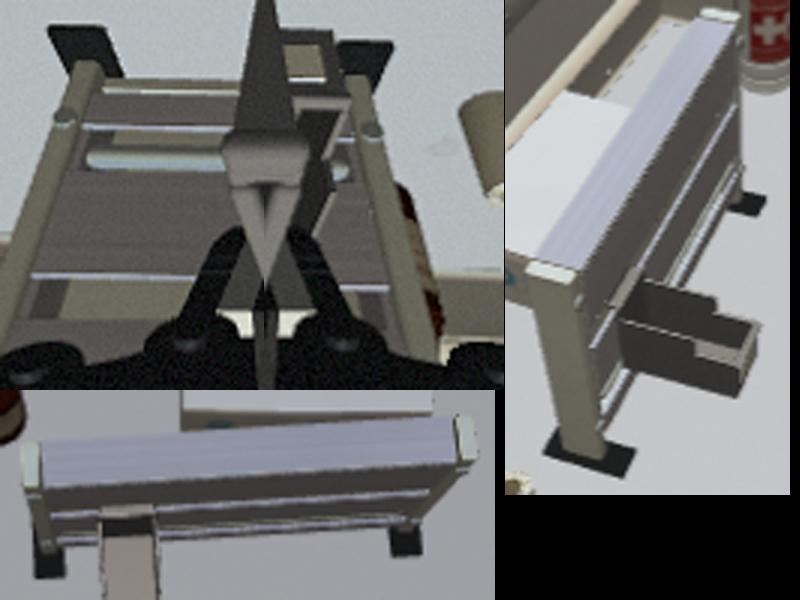

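```bash
cat > s6.py <<'E'
from h import *
import pickle
from scipy.optimize import least_squares
C,M,s=pickle.load(open("s5.pkl","rb"))
# cam,pixel pts,x,z,uses s
L=[("wrist",[(125.7,261),(189,263),(345,266),(359.3,266.7)],.002,.126,1),("top",[(221.7,166.7),(343,159)],.002,.126,1),("scene",[(214,190.3),(261.7,110)],.002,.126,1),
("top",[(220,157.3),(356.7,148.3)],0,.217,2),("scene",[(208.3,164.3),(261.7,82.3)],0,.217,2)]
def res(v,use,full=False):
    R=Ro.from_euler("z",v[2]).as_matrix();o=np.array([v[0],v[1],0]);r=[]
    for i,(n,ps,x,z,k) in enumerate(L):
        if i not in use: continue
        z=z+v[2+k]
        q=proj(C[n],np.array([[x,-.15,z],[x,.15,z]])@R.T+o);d=(q[1]-q[0])/np.linalg.norm(q[1]-q[0])
        for p in ps: e=np.array(p)-q[0];r.append(e[0]*d[1]-e[1]*d[0])
    q=proj(C["top"],np.array([[0,.175,.217],[0,-.175,.217]])@R.T+o)
    r+=[.5*(212.3-q[0,0]),.5*(363.3-q[1,0])]
    return np.array(r+[v[3]/.02,v[4]/.02])
for use in([0,1,2,3,4],[0,1,2],[0,1],[0,2],[1,2]):
    f=least_squares(res,[.62,0,.07,0,0],args=(use,));print(use,f.x.round(4),f.fun.round(2))
E
python3 s6.py
```

```text
[0, 1, 2, 3, 4] [ 0.6199 -0.0062  0.0471  0.0041  0.0022] [ 0.62 -0.14 -0.07 -0.49  0.07 -0.59  0.22  0.35  0.65 -0.44 -0.43  0.36
  0.46 -0.45  0.21  0.11]
[0, 1, 2] [ 0.62   -0.0062  0.0461  0.0041  0.    ] [ 0.55 -0.17 -0.03 -0.45  0.15 -0.63  0.3   0.31  0.46 -0.45  0.2   0.  ]
[0, 1] [ 0.6208 -0.0062  0.0461  0.0037  0.    ] [ 0.57 -0.16 -0.01 -0.43  0.41 -0.37  0.45 -0.44  0.19  0.  ]
[0, 2] [ 0.6189 -0.0061  0.0426  0.0046  0.    ] [ 0.37 -0.26  0.12 -0.27  0.17 -0.15  0.48 -0.47  0.23  0.  ]
[1, 2] [ 0.6225 -0.0063  0.0495 -0.0027  0.    ] [ 0.17 -0.22 -0.17  0.28  0.42 -0.42 -0.14  0.  ]
```

```bash
cat > plan.py <<'E'
from h import *
PX,PY,PYAW=.620,-.006,.047
Tg_R=Ro.from_euler("xyz",[179.888,33.123,175.729],degrees=True).as_matrix();Tg_p=np.array([.4474,.2915,.0169])
B_R=Ro.from_euler("z",-.0740).as_matrix();B_p=np.array([.4840,.2887,0])
TB_R=Tg_R.T@B_R;TB_p=Tg_R.T@(B_p-Tg_p)   # bin in tool
def tcp(ox,oz,th,y=-.05):   # mm, deg, panel frame
    R=Ro.from_euler("z",PYAW).as_matrix();Rb=R@Ro.from_euler("y",th,degrees=True).as_matrix()
    pb=np.array([PX,PY,0])+R@np.array([ox/1000,y,oz/1000])
    RT=Rb@TB_R.T;return pb-RT@TB_p,RT
def now():
    s=bot.get_obs();RT=Ro.from_euler("xyz",s["tcp_rot"],degrees=True).as_matrix()
    R=Ro.from_euler("z",PYAW).as_matrix();Rb=R.T@RT@TB_R;pb=R.T@(s["ee_pos"]+RT@TB_p-[PX,PY,0])
    e=Ro.from_matrix(Rb).as_euler("zyx",degrees=True);tip=pb+Rb@[.00775,0,.092]
    print("t",round(s["time"],2),"bin mm",(pb*1e3).round(1),"zyx",e.round(1),"tip",(tip*1e3).round(1),"F",np.round(s["wrist_force"],1),"M",np.round(s["torque"],2),"grip",round(s["grasp_force"]),round(s["opening"],4))
def bx(a,b,c,d): # boundary pts
    t=np.linspace(0,1,40)[:,None];P=np.array([[a,c],[b,c],[b,d],[a,d],[a,c]],float)
    return np.vstack([P[i]+(P[i+1]-P[i])*t for i in range(4)])
PB=[(-3,0,0,70),(0,9.5,66,70),(6,9.5,66,92)]
SL=[(0,4,70.5,126),(0,4,146,217)]
def sd(p,b):
    q=np.abs(p-[(b[0]+b[1])/2,(b[2]+b[3])/2])-[(b[1]-b[0])/2,(b[3]-b[2])/2]
    return np.linalg.norm(np.maximum(q,0),axis=1)+np.minimum(q.max(1),0)
bp=np.vstack([bx(*b) for b in PB]);sp=np.vstack([bx(*b) for b in SL])
def clr(ox,oz,th):
    a=np.deg2rad(th);Q=np.array([[np.cos(a),np.sin(a)],[-np.sin(a),np.cos(a)]])
    w=bp@Q.T+[ox,oz];l=(sp-[ox,oz])@Q
    return min(min(sd(w,b).min() for b in SL),min(sd(l,b).min() for b in PB))
E
python3 - <<'E'
from plan import *
now()
a=np.deg2rad(33);u=np.array([np.sin(a),np.cos(a)]);tip=lambda x:np.array([x,136+1.54*(x-2)])
off=np.array([7.75*np.cos(a)+92*np.sin(a),-7.75*np.sin(a)+92*np.cos(a)])
for x in(-20,-10,0,4,8,10,12,14):
    o=tip(x)-off;print("tip",x,o.round(1),round(clr(*o,33),2))
x=o=np.array(tip(10)-off)
for th in range(33,-1,-3):
    r=max((minimize(lambda v:-clr(v[0],v[1],th),x0,method="Nelder-Mead",options=dict(initial_simplex=[x0,x0+[2,0],x0+[0,2]])) for x0 in(x,x+[3,0],x+[2,1])),key=lambda r:-r.fun);x=r.x
    print(th,x.round(2),round(-r.fun,2))
print(TB_p)
th=33;o=tip(-25)+[0,4]-off;p,R=tcp(*o,33);print(o,p);rowsto(p,R)
E
```

```text
t 8.43 bin mm [-177.7   16.4  207. ] zyx [ 1.8  1.7 -0.5] tip [-167.2   17.6  298.8] F [ 0.3 -0.9 -2.1] M [-0.02  0.69  0.01] grip 104 0.0492
tip -20 [-76.6  29.2] 18.53
tip -10 [-66.6  44.6] 8.53
tip 0 [-56.6  60. ] 2.02
tip 4 [-52.6  66.1] 2.02
tip 8 [-48.6  72.3] 2.02
tip 10 [-46.6  75.4] 2.02
tip 12 [-44.6  78.5] 2.02
tip 14 [-42.6  81.5] 2.02
33 [-36.39  80.16] 5.56
30 [-34.1  78.4] 5.73
27 [-31.52  76.82] 5.76
24 [-28.68  74.47] 5.24
21 [-24.85  74.43] 4.72
18 [-21.57  73.16] 4.19
15 [-17.77  73.81] 3.66
12 [-14.86  71.11] 3.12
9 [-11.78  68.15] 2.59
6 [-8.05 69.11] 2.06
3 [-4.68 65.9 ] 1.53
0 [-1.   64.06] 1.0
[-0.02150719 -0.00013335  0.03421159]
[-81.60648812  25.48326027] [ 0.51927198 -0.06070648  0.05964877]
rows 7 each [ 0.649 -0.344 -0.945 -0.025  0.519 -0.031]
```

Emit:
send_rows(moves=[0.57,-0.3,-0.827,-0.022,0.454,-0.027,1,0.57,-0.3,-0.827,-0.022,0.454,-0.027,1,0.57,-0.3,-0.827,-0.022,0.454,-0.027,1,0.57,-0.3,-0.827,-0.022,0.454,-0.027,1,0.57,-0.3,-0.827,-0.022,0.454,-0.027,1,0.57,-0.3,-0.827,-0.022,0.454,-0.027,1,0.57,-0.3,-0.827,-0.022,0.454,-0.027,1,0.57,-0.3,-0.827,-0.022,0.454,-0.027,1])

```text
time: 9.43
ee_pos: [0.5205, -0.0609, 0.0588]
tcp_rot: [180.0, 0.0, -177.3]
wrist_force: [-0.4, -0.6, -1.6]
opening: 0.0487
grasp_force: 103.4
```

Emit:
send_rows(moves=[0,0,0,0,0,0,1,0,0,0,0,0,0,1])

```text
time: 9.68
ee_pos: [0.5197, -0.0607, 0.0599]
tcp_rot: [180.0, 0.2, -177.3]
wrist_force: [-0.1, -0.2, -0.8]
opening: 0.0487
grasp_force: 103.5
```

```bash
cat > s7.py <<'E'
from plan import *
now();p,R=tcp(-81.6,25.5,33);rowsto(p,R,2)
C={n:bot.camera(n) for n in("scene","top")}
M={n:bot.trace(n,"bin") for n in C}
K=Ro.from_euler("z",PYAW).as_matrix();s=bot.get_obs();RT=Ro.from_euler("xyz",s["tcp_rot"],degrees=True).as_matrix()
T=(RT@TB_R,s["ee_pos"]+RT@TB_p)
ims=[]
for n,c in C.items():
    v=c["color"][:,:,::-1].copy();r=render(c,T)
    ct=proj(c,[T[1]])[0]
    k=cv2.findContours((r>.5).astype(np.uint8),cv2.RETR_EXTERNAL,cv2.CHAIN_APPROX_NONE)[0]
    v=cv2.resize(v,None,fx=3,fy=3,interpolation=cv2.INTER_CUBIC)
    cv2.drawContours(v,[a*3+1 for a in k],-1,(0,0,255),1)
    def seg(a,b,col):
        q=(proj(c,np.array([a,b])@K.T+[PX,PY,0])+.5)*3;cv2.line(v,tuple(q[0].astype(int)),tuple(q[1].astype(int)),col,1)
    for z in(.130,.150,.217,.0745): seg([0,-.15,z],[0,.15,z],(0,255,0))
    x,y=(ct*3).astype(int);x=max(x,240);y=max(y,280);ims.append(v[y-280:y+200,x-200:x+200])
    print(n,[(round(d["p"],2),np.round(d["extent"])) for d in M[n]])
cv2.imwrite("pics/ov.png",np.hstack(ims))
E
python3 s7.py
```

```text
t 9.68 bin mm [-81.2 -50.1  25.7] zyx [ 0.  32.9 -0.1] tip [-24.7 -50.   98.7] F [-0.1 -0.2 -0.8] M [0.03 0.04 0.05] grip 104 0.0487
rows 2 each [-0.008  0.    -0.004  0.003  0.003 -0.   ]
scene [(0.7, array([251., 145., 306., 179.]))]
top [(0.55, array([296., 174., 309., 229.])), (0.29, array([210., 139., 308., 208.]))]
```

View pics/ov.png

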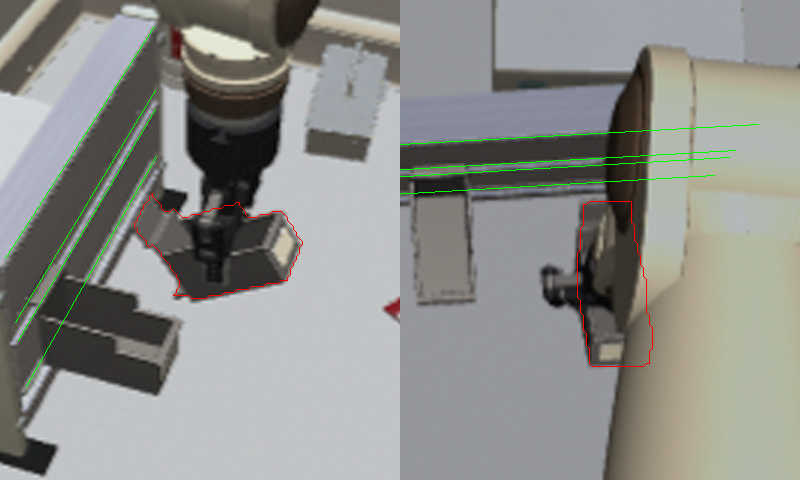

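Emit:
send_rows(moves=[0.253,0.012,0.39,0,0.005,0,1,0.253,0.012,0.39,0,0,0,1,0.253,0.012,0.39,0,0,0,1,0.04,0.002,0.062,0,0,0,1,0.04,0.002,0.062,0,0,0,1,0.04,0.002,0.062,0,0,0,1,0,0,0,0,0,0,1])

```text
time: 10.75
ee_pos: [0.5416, -0.06, 0.0934]
tcp_rot: [180.0, 0.1, -177.4]
wrist_force: [-0.1, -0.2, -1.6]
opening: 0.0492
grasp_force: 103.5
```

Emit:
send_rows(moves=[0.04,0.002,0.062,0,0,0,1,0.04,0.002,0.062,0,0,0,1,0.04,0.002,0.062,0,0,0,1,0,0,0,0,0,0,1])

```text
time: 11.25
ee_pos: [0.5439, -0.0598, 0.0981]
tcp_rot: [180.0, 0.0, -177.4]
wrist_force: [-5.6, 0.3, -0.4]
opening: 0.0489
grasp_force: 103.9
```

```bash
python3 -c "
from plan import *
now()"
```

```text
t 11.25 bin mm [-57.1 -50.3  63.8] zyx [-0.  33.1 -0. ] tip [ -0.3 -50.3 136.7] F [-5.6  0.3 -0.4] M [-0.04  0.88 -0.  ] grip 104 0.0489
```

Emit:
send_rows(moves=[-0.04,-0.002,0.025,0,0,0,1,-0.03,-0.001,0.022,0,0,0,1,0,0,0,0,0,0,1])

```text
time: 11.62
ee_pos: [0.5431, -0.0599, 0.0996]
tcp_rot: [180.0, 0.1, -177.3]
wrist_force: [0.2, -0.0, -1.8]
opening: 0.049
grasp_force: 103.9
```

Emit:
send_rows(moves=[0.04,0.002,0.062,0,0,0,1,0.04,0.002,0.062,0,0,0,1,0.04,0.002,0.062,0,0,0,1,0,0,0,0,0,0,1])

```text
time: 12.12
ee_pos: [0.5461, -0.0597, 0.1041]
tcp_rot: [180.0, 0.1, -177.4]
wrist_force: [0.6, 0.2, -1.6]
opening: 0.049
grasp_force: 103.9
```

```bash
python3 -c "
from plan import *
now()"
```

```text
t 12.12 bin mm [-54.8 -50.3  70. ] zyx [-0. 33. -0.] tip [  1.8 -50.3 142.9] F [ 0.6  0.2 -1.6] M [-0.01  0.06 -0.04] grip 104 0.049
```

Emit:
send_rows(moves=[0.04,0.002,0.062,0,0,0,1,0.04,0.002,0.062,0,0,0,1,0.04,0.002,0.062,0,0,0,1,0.04,0.002,0.062,0,0,0,1,0,0,0,0,0,0,1])

```text
time: 12.75
ee_pos: [0.5501, -0.0595, 0.1103]
tcp_rot: [180.0, 0.1, -177.3]
wrist_force: [0.1, -0.1, -2.2]
opening: 0.049
grasp_force: 103.9
```

Emit:
send_rows(moves=[0.04,0.002,0.062,0,0,0,1,0.04,0.002,0.062,0,0,0,1,0.04,0.002,0.062,0,0,0,1,0,0,0,0,0,0,1])

```text
time: 13.25
ee_pos: [0.5531, -0.0594, 0.115]
tcp_rot: [180.0, 0.1, -177.3]
wrist_force: [0.4, 0.4, -0.6]
opening: 0.0491
grasp_force: 103.9
```

```bash
python3 -c "
from plan import *
now()"
```

```text
t 13.25 bin mm [-47.8 -50.3  80.8] zyx [-0.  33.  -0.1] tip [  8.8 -50.3 153.8] F [ 0.4  0.4 -0.6] M [-0.03  0.05  0.02] grip 104 0.0491
```

```bash
cat >> plan.py <<'E'
E_,S_=-1.2,6.
PB2=PB+[(0,14.5,6,9.5)]
t_=np.linspace(0,2*np.pi,60);bead=np.c_[14.5+4*np.cos(t_),6+4*np.sin(t_)]
bp2=np.vstack([bx(*b) for b in PB2]+[bead])
def clr2(ox,oz,th):
    a=np.deg2rad(th);Q=np.array([[np.cos(a),np.sin(a)],[-np.sin(a),np.cos(a)]])
    w=bp2@Q.T+[ox,oz];l=(sp-[ox,oz])@Q
    c=min(min(sd(w,b).min() for b in SL),min(sd(l,b).min() for b in PB2))
    bc=Q@[14.5,6]+[ox,oz];return c,np.hypot(*(bc-[7,58]))-10
E
python3 - <<'E'
from plan import *
x=np.array([-36.4,80.2])
for th in(33,27,21,18,15,12,10,8,6,4,2,0):
    g=[(clr2(a,b,th)[0],a,b) for a in np.arange(x[0]-1,x[0]+11,.5) for b in np.arange(x[1]-6,x[1]+2,.5)]
    m=max(g)[0]
    c,a,b=max(g);x=np.array([a,b]);print(th,x,round(c,2),"catch",round(clr2(a,b,th)[1],2))
pts=[(-46.6,74.8,33),(-42.8,81,33),(-36.4,80.2,33)]
for i in range(2):
    print([round(clr(*(np.array(pts[i])+(np.array(pts[i+1])-pts[i])*k)),2) for k in np.linspace(0,1,6)])
E
```

```text
33 [-36.4  80.2] 5.52 catch 24.0
27 [-31.4  76.7] 5.6 catch 18.68
21 [-24.9  74.2] 4.68 catch 13.21
18 [-23.4  69.7] 3.52 catch 9.62
15 [-21.4  66.7] 1.99 catch 6.74
12 [-18.9  64.2] 0.61 catch 3.84
10 [-12.9  62.7] 0.41 catch -0.7
8 [-9.9 61.7] 0.39 catch -2.19
6 [-7.4 61.2] 0.36 catch -2.32
4 [-7.4 61.2] 0.29 catch -1.81
2 [-4.4 60.7] 0.45 catch -1.17
0 [-0.4 60.7] 0.3 catch 1.23
[np.float64(1.7), np.float64(1.73), np.float64(1.87), np.float64(2.23), np.float64(2.19), np.float64(2.15)]
[np.float64(2.15), np.float64(3.31), np.float64(4.47), np.float64(4.79), np.float64(5.06), np.float64(5.52)]
```

```bash
cat >> plan.py <<'E'
def path(W,step=2.5):
    for a,b in zip(W[:-1],W[1:]):
        p0,R0=tcp(*a,y=-.0503);p1,R1=tcp(*b,y=-.0503)
        n=int(np.ceil(max(np.hypot(b[0]-a[0],b[1]-a[1])/step,abs(b[2]-a[2])/2.5,1)))
        print(b,end=" ");rowsto(p1,R1,n,(p0,Ro.from_matrix(R0)))
E
python3 -c "
from plan import *
path([(-47.8,80.8,33),(-44,87,33),(-37.6,86.2,33),(-32.6,82.7,27),(-26.1,80.2,21),(-24.6,75.7,18)])"
```

```text
(-44, 87, 33) rows 3 each [0.051 0.002 0.083 0.    0.    0.   ]
(-37.6, 86.2, 33) rows 3 each [ 0.085  0.004 -0.011  0.     0.     0.   ]
(-32.6, 82.7, 27) rows 3 each [ 0.021  0.001 -0.079  0.011 -0.232  0.   ]
(-26.1, 80.2, 21) rows 3 each [ 0.044  0.002 -0.071  0.011 -0.232  0.   ]
(-24.6, 75.7, 18) rows 2 each [ 0.     0.    -0.12   0.008 -0.174  0.   ]
```

Emit:
send_rows(moves=[0.051,0.002,0.083,0,0,0,1,0.051,0.002,0.083,0,0,0,1,0.051,0.002,0.083,0,0,0,1,0.085,0.004,-0.011,0,0,0,1,0.085,0.004,-0.011,0,0,0,1,0.085,0.004,-0.011,0,0,0,1,0,0,0,0,0,0,1])

```text
time: 14.12
ee_pos: [0.5632, -0.0589, 0.1201]
tcp_rot: [180.0, 0.1, -177.3]
wrist_force: [-0.7, -0.5, -2.3]
opening: 0.0488
grasp_force: 103.9
```

Emit:
send_rows(moves=[0.021,0.001,-0.079,0.011,-0.232,0,1,0.021,0.001,-0.079,0.011,-0.232,0,1,0.021,0.001,-0.079,0.011,-0.232,0,1,0,0,0,0,0,0,1])

```text
time: 14.62
ee_pos: [0.5642, -0.0589, 0.1144]
tcp_rot: [180.0, 6.1, -177.4]
wrist_force: [0.8, -0.3, -1.3]
opening: 0.049
grasp_force: 103.9
```

```bash
python3 -c "
from plan import *
now()"
```

```text
t 14.62 bin mm [-33.2 -50.3  82.7] zyx [-0. 27. -0.] tip [ 15.5 -50.3 161.1] F [ 0.8 -0.3 -1.3] M [ 0.01  0.08 -0.01] grip 104 0.049
```

Emit:
send_rows(moves=[0.05,0.002,-0.071,0.011,-0.232,0,1,0.05,0.002,-0.071,0.011,-0.232,0,1,0.044,0.002,-0.071,0.011,-0.232,0,1,0,0,-0.12,0.008,-0.174,0,1,0,0,-0.12,0.008,-0.174,0,1,0,0,0,0,0,0,1])

```text
time: 15.38
ee_pos: [0.5678, -0.0587, 0.1026]
tcp_rot: [179.9, 15.1, -177.4]
wrist_force: [-1.2, 0.5, -1.4]
opening: 0.0488
grasp_force: 103.9
```

Emit:
send_rows(moves=[0,0,-0.04,0,0,0,1,0,0,-0.04,0,0,0,1,0,0,0,0,0,0,1])

```text
time: 15.75
ee_pos: [0.5684, -0.0587, 0.1009]
tcp_rot: [180.0, 15.1, -177.3]
wrist_force: [0.8, -0.3, -1.7]
opening: 0.0492
grasp_force: 103.9
```

```bash
python3 -c "
from plan import *
now()"
```

```text
t 15.75 bin mm [-24.4 -50.3  73.4] zyx [-0.  18.1 -0. ] tip [ 11.5 -50.3 158.5] F [ 0.8 -0.3 -1.7] M [-0.04  0.31 -0.02] grip 104 0.0492
```

Emit:
send_rows(moves=[0,0,-0.03,0,0,0,1,0,0,-0.03,0,0,0,1,0,0,0,0,0,0,1])

```text
time: 16.12
ee_pos: [0.5683, -0.0587, 0.0994]
tcp_rot: [179.9, 15.1, -177.4]
wrist_force: [-0.6, 0.4, -0.6]
opening: 0.0491
grasp_force: 103.9
```

```bash
python3 -c "
from plan import *
now()"
```

```text
t 16.12 bin mm [-24.5 -50.3  71.9] zyx [-0.  18.1 -0. ] tip [ 11.4 -50.3 157. ] F [-0.6  0.4 -0.6] M [-0.03  0.32  0.01] grip 104 0.0491
```

Emit:
send_rows(moves=[0,0,-0.03,0,0,0,1,0,0,-0.03,0,0,0,1,0,0,0,0,0,0,1])

```text
time: 16.5
ee_pos: [0.5687, -0.0587, 0.0985]
tcp_rot: [180.0, 15.1, -177.3]
wrist_force: [0.6, -0.4, 2.0]
opening: 0.0489
grasp_force: 104.0
```

Emit:
send_rows(moves=[0,0,-0.02,0,0,0,1,0,0,-0.02,0,0,0,1,0,0,0,0,0,0,1])

```text
time: 16.88
ee_pos: [0.569, -0.0587, 0.0982]
tcp_rot: [180.0, 15.2, -177.3]
wrist_force: [-1.4, 0.6, 6.8]
opening: 0.0491
grasp_force: 104.5
```

```bash
python3 -c "
from plan import *
now()"
```

```text
t 16.88 bin mm [-23.7 -50.4  70.8] zyx [-0.  17.9 -0.1] tip [ 12.  -50.3 156. ] F [-1.4  0.6  6.8] M [ 0.08 -0.32  0.01] grip 105 0.0491
```

```bash
cat >> plan.py <<'E'
def wp(th,b,d=.3,e=-1.4,s=5.8):
    a=np.deg2rad(th);c,n=np.cos(a),np.sin(a)
    return (4+e-b*c-66*n,126+s+d+b*n-66*c,th)
E
python3 -c "
from plan import *
W=[(-23.7,70.8,18),wp(18,6.5),wp(15,5.5),wp(12,5),wp(10,4.7),wp(8,4.5),wp(6,4.3),wp(4,4.1),wp(2,4),wp(0,4)]
W=[tuple(np.round(w,1)) for w in W];path(W)"
```

```text
(np.float64(-24.0), np.float64(71.3), np.float64(18.0)) rows 1 each [-0.012 -0.001  0.02   0.     0.     0.   ]
(np.float64(-19.8), np.float64(69.8), np.float64(15.0)) rows 2 each [ 0.056  0.003 -0.062  0.008 -0.174 -0.   ]
(np.float64(-16.0), np.float64(68.6), np.float64(12.0)) rows 2 each [ 0.05   0.002 -0.057  0.008 -0.174 -0.   ]
(np.float64(-13.5), np.float64(67.9), np.float64(10.0)) rows 2 each [ 0.033  0.002 -0.037  0.005 -0.116  0.   ]
(np.float64(-11.0), np.float64(67.4), np.float64(8.0)) rows 2 each [ 0.034  0.002 -0.033  0.005 -0.116  0.   ]
(np.float64(-8.6), np.float64(66.9), np.float64(6.0)) rows 1 each [ 0.066  0.003 -0.068  0.011 -0.232 -0.   ]
(np.float64(-6.1), np.float64(66.5), np.float64(4.0)) rows 2 each [ 0.036  0.002 -0.032  0.005 -0.116  0.   ]
(np.float64(-3.7), np.float64(66.3), np.float64(2.0)) rows 1 each [ 0.07   0.003 -0.058  0.011 -0.232 -0.   ]
(np.float64(-1.4), np.float64(66.1), np.float64(0.0)) rows 1 each [ 0.067  0.003 -0.059  0.011 -0.232  0.   ]
```

Emit:
send_rows(moves=[-0.01,0,0.03,0,0,0,1,0.056,0.003,-0.062,0.008,-0.174,0,1,0.056,0.003,-0.062,0.008,-0.174,0,1,0,0,0,0,0,0,1])

```text
time: 17.38
ee_pos: [0.5712, -0.0586, 0.0952]
tcp_rot: [180.0, 18.2, -177.4]
wrist_force: [2.4, -0.0, 3.0]
opening: 0.0491
grasp_force: 104.7
```

```bash
python3 -c "
from plan import *
now()"
```

```text
t 17.38 bin mm [-20.1 -50.4  69.4] zyx [-0.  14.9 -0.1] tip [ 11.  -50.3 156.3] F [ 2.4 -0.   3. ] M [ 0.03 -0.67 -0.07] grip 105 0.0491
```

Emit:
send_rows(moves=[0.052,0.003,-0.045,0.008,-0.174,0,1,0.052,0.002,-0.052,0.008,-0.174,0,1,0,0,0,0,0,0,1])

```text
time: 17.75
ee_pos: [0.5733, -0.0585, 0.0923]
tcp_rot: [180.0, 21.2, -177.4]
wrist_force: [0.3, -0.6, 4.4]
opening: 0.0492
grasp_force: 104.9
```

```bash
python3 -c "
from plan import *
now()"
```

```text
t 17.75 bin mm [-16.7 -50.4  68.2] zyx [-0.  11.9 -0.1] tip [  9.9 -50.3 156.6] F [ 0.3 -0.6  4.4] M [ 0.04 -0.28 -0.02] grip 105 0.0492
```

Emit:
send_rows(moves=[0.045,0.002,-0.022,0.005,-0.116,0,1,0.045,0.002,-0.032,0.005,-0.116,0,1,0,0,0,0,0,0,1])

```text
time: 18.12
ee_pos: [0.5753, -0.0583, 0.0905]
tcp_rot: [180.0, 23.1, -177.4]
wrist_force: [-0.3, -0.2, 4.0]
opening: 0.0488
grasp_force: 104.8
```

```bash
python3 -c "
from plan import *
now()"
```

```text
t 18.12 bin mm [-13.9 -50.3  67.4] zyx [-0.  10.  -0.1] tip [  9.7 -50.2 156.7] F [-0.3 -0.2  4. ] M [-0.06 -0.   -0.05] grip 105 0.0488
```

Emit:
send_rows(moves=[0.04,0.002,-0.028,0.005,-0.116,0,1,0.04,0.002,-0.028,0.005,-0.116,0,1,0,0,0,0,0,0,1])

```text
time: 18.5
ee_pos: [0.5774, -0.0582, 0.0891]
tcp_rot: [180.0, 25.1, -177.3]
wrist_force: [0.0, 0.2, 1.7]
opening: 0.0484
grasp_force: 104.5
```

```bash
python3 -c "
from plan import *
now()"
```

```text
t 18.5 bin mm [-11.  -50.2  67.2] zyx [-0.   8.  -0.1] tip [  9.6 -50.1 157.2] F [0.  0.2 1.7] M [ 0.02  0.26 -0.  ] grip 104 0.0484
```

Emit:
send_rows(moves=[0.034,0.002,-0.034,0.005,-0.116,0,1,0.034,0.002,-0.034,0.005,-0.116,0,1,0,0,0,0,0,0,1])

```text
time: 18.88
ee_pos: [0.5793, -0.0581, 0.0876]
tcp_rot: [180.0, 27.1, -177.3]
wrist_force: [-0.3, 0.0, 1.2]
opening: 0.0489
grasp_force: 104.3
```

```bash
python3 -c "
from plan import *
now()"
```

```text
t 18.88 bin mm [ -8.3 -50.3  67. ] zyx [-0.   6.  -0.1] tip [  9.  -50.2 157.6] F [-0.3  0.   1.2] M [0.04 0.13 0.08] grip 104 0.0489
```

Emit:
send_rows(moves=[0.036,0.002,-0.034,0.005,-0.116,0,1,0.036,0.002,-0.034,0.005,-0.116,0,1,0,0,0,0,0,0,1])

```text
time: 19.25
ee_pos: [0.581, -0.058, 0.0858]
tcp_rot: [180.0, 29.1, -177.3]
wrist_force: [-2.3, 0.4, 0.7]
opening: 0.0487
grasp_force: 104.5
```

```bash
python3 -c "
from plan import *
now()"
```

```text
t 19.25 bin mm [ -6.  -50.3  66.4] zyx [-0.   4.1 -0.1] tip [  8.3 -50.1 157.6] F [-2.3  0.4  0.7] M [-0.02  0.37  0.02] grip 104 0.0487
```

Emit:
send_rows(moves=[0.036,0.002,-0.03,0.005,-0.116,0,1,0.036,0.002,-0.03,0.005,-0.116,0,1,0,0,0,0,0,0,1])

```text
time: 19.62
ee_pos: [0.5825, -0.0579, 0.084]
tcp_rot: [180.0, 31.0, -177.3]
wrist_force: [-2.5, -0.0, -0.1]
opening: 0.0491
grasp_force: 104.6
```

```bash
python3 -c "
from plan import *
now()"
```

```text
t 19.62 bin mm [ -3.8 -50.3  65.8] zyx [-0.1  2.1 -0.1] tip [  7.3 -50.1 157.4] F [-2.5 -0.  -0.1] M [-0.03  0.68  0.1 ] grip 105 0.0491
```

Emit:
send_rows(moves=[0.034,0.002,-0.025,0.005,-0.116,0,1,0.034,0.002,-0.025,0.005,-0.116,0,1,0,0,0,0,0,0,1])

```text
time: 20.0
ee_pos: [0.584, -0.0578, 0.0824]
tcp_rot: [180.0, 33.0, -177.3]
wrist_force: [-3.7, 0.3, -2.0]
opening: 0.0491
grasp_force: 104.2
```

```bash
python3 -c "
from plan import *
now()"
```

```text
t 20.0 bin mm [ -1.7 -50.2  65.4] zyx [-0.1  0.2 -0.1] tip [  6.3 -50.1 157.4] F [-3.7  0.3 -2. ] M [-0.09  1.18 -0.01] grip 104 0.0491
```

Emit:
send_rows(moves=[0.02,0.001,-0.01,0.003,-0.06,0,1,0.02,0.001,-0.01,0.003,-0.06,0,1,0,0,0,0,0,0,1])

```text
time: 20.38
ee_pos: [0.5842, -0.0578, 0.0818]
tcp_rot: [180.0, 33.9, -177.4]
wrist_force: [-19.2, -0.7, 6.9]
opening: 0.049
grasp_force: 106.2
```

```bash
python3 -c "
from plan import *
now()"
```

```text
t 20.38 bin mm [ -1.3 -50.2  65.4] zyx [-0.1 -0.8 -0.1] tip [  5.3 -50.1 157.5] F [-19.2  -0.7   6.9] M [-0.08  2.74  0.14] grip 106 0.049
```

Emit:
send_rows(moves=[-0.02,-0.001,0.005,-0.003,0.06,0,1,0,0,0,0,0,0,1])

```text
time: 20.62
ee_pos: [0.5842, -0.0578, 0.0822]
tcp_rot: [180.0, 33.4, -177.3]
wrist_force: [-14.2, -1.4, 4.4]
opening: 0.0491
grasp_force: 105.2
```

```bash
python3 -c "
from plan import *
now()"
```

```text
t 20.62 bin mm [ -1.4 -50.2  65.4] zyx [-0.1 -0.3 -0.1] tip [  5.9 -50.1 157.5] F [-14.2  -1.4   4.4] M [-0.09  2.29  0.2 ] grip 105 0.0491
```

Emit:
send_rows(moves=[-0.02,-0.001,0.0,0,0.03,0,1,-0.02,-0.001,0,0,0,0,1,0,0,0,0,0,0,1])

```text
time: 21.0
ee_pos: [0.5841, -0.0578, 0.0827]
tcp_rot: [180.0, 33.3, -177.3]
wrist_force: [-1.0, -0.1, -2.4]
opening: 0.0491
grasp_force: 104.3
```

```bash
python3 -c "
from plan import *
now()"
```

```text
t 21.0 bin mm [ -1.5 -50.2  65.8] zyx [-0.  -0.2 -0.1] tip [  6.  -50.1 157.9] F [-1.  -0.1 -2.4] M [-0.05  1.05  0.05] grip 104 0.0491
```

Emit:
send_rows(moves=[0,0,0,0,0,0,1,0,0,0,0,0,0,-0.3,0,0,0,0,0,0,-0.6,0,0,0,0,0,0,-0.8,0,0,0,0,0,0,-0.8], squeeze=20)

```text
time: 21.62
ee_pos: [0.5843, -0.0578, 0.0831]
tcp_rot: [180.0, 33.3, -177.3]
wrist_force: [0.6, -0.1, 0.3]
opening: 0.0767
grasp_force: 0.0
```

```bash
cat > s8.py <<'E'
from plan import *
now()
K=Ro.from_euler("z",PYAW).as_matrix()
for n in("wrist","scene"):
    c=bot.camera(n);v=cv2.resize(c["color"][:,:,::-1],None,fx=3,fy=3,interpolation=cv2.INTER_CUBIC)
    q=(proj(c,np.array([[-.0014,-.0502,.0655]])@K.T+[PX,PY,0])[0]*3).astype(int)
    if n=="scene": I=v[max(q[1]-250,0):q[1]+150,q[0]-200:q[0]+200]
    else: J=c["color"][:,:,::-1]
can=np.zeros((400,800,3),np.uint8);can[:I.shape[0],:400]=I;can[:300,400:]=cv2.resize(J,(400,300));cv2.imwrite("pics/end.png",can)
E
python3 s8.py
```

```text
t 21.62 bin mm [ -1.3 -50.3  66.4] zyx [-0.  -0.2 -0.1] tip [  6.1 -50.1 158.4] F [ 0.6 -0.1  0.3] M [-0.04  0.46 -0.  ] grip 0 0.0767
```

View pics/end.png

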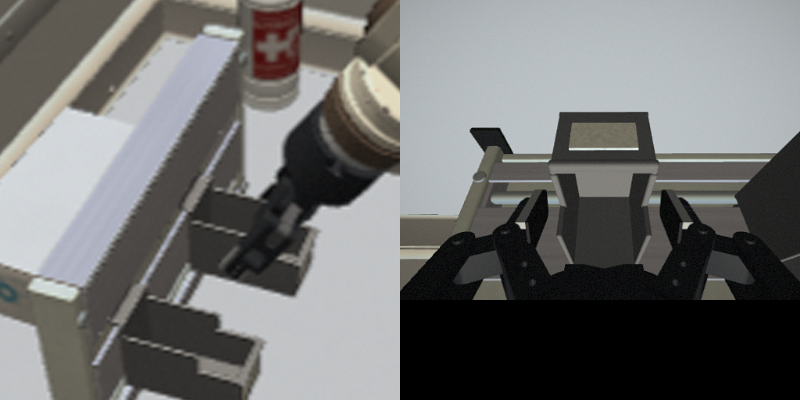

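Emit:
send_rows(moves=[-0.27,-0.012,0.42,0,0,0,-0.8,-0.54,-0.025,0.84,0,0,0,-0.8,-0.54,-0.025,0.84,0,0,0,-0.8,-0.54,-0.025,0.84,0,0,0,-0.8,-0.54,-0.025,0.84,0,0,0,-0.8,0,0,0,0,0,0,-0.8,0,0,0,0,0,0,-0.8])

```text
time: 22.6
ee_pos: [0.5234, -0.0607, 0.1771]
tcp_rot: [180.0, 33.3, -177.3]
wrist_force: [-0.4, -0.6, -1.6]
opening: 0.0767
grasp_force: 0.0
```

```bash
cat > s9.py <<'E'
from plan import *
now();obs=[];K=PYAW
R=Ro.from_euler("z",PYAW).as_matrix()
g=np.array([PX,PY,0])+R@np.array([-.0014,-.0502,.0655])
for n in("wrist","scene","top"):
    c=bot.camera(n);ct=proj(c,[g+[-.05,0,.03]])[0]
    D=[d for d in bot.trace(n,"bin") if np.hypot(*(np.array(d["extent"]).reshape(2,2).mean(0)-ct))<40]
    print(n,[(round(d["p"],2),np.round(d["extent"])) for d in D])
    if n=="wrist" and D: obs.append((c,D[0]["region"].astype(np.float32)))
    if n=="wrist": cv2.imwrite("pics/wend.png",c["color"][:,:,::-1])
def mk(v): return R@Ro.from_euler("zy",[v[2],v[3]]).as_matrix(),np.array([PX,PY,0])+R@np.array([v[0],-.0502+v[1],v[4]])
if obs: print(fit(obs,np.array([-.0014,0,0,0.,.0655]),mk,np.array([.003,.003,.03,.03,.003])))
print(bot.landmark_of("scene","tape_roll_c")[:1])
E
timeout 200 python3 s9.py
```

```text
t 22.6 bin mm [-62.3 -50.2 160.3] zyx [-0.1 -0.2 -0.1] tip [-54.8 -50.1 252.3] F [-0.4 -0.6 -1.6] M [-0.07  0.51 -0.04] grip 0 0.0767
wrist [(0.75, array([229., 117., 297., 276.]))]
scene [(0.85, array([240., 131., 286., 166.]))]
top [(0.87, array([290., 157., 316., 206.]))]
(array([-2.93817476e-03, -3.72794280e-05,  5.96711514e-03,  1.09571336e-01,
        5.35049206e-02]), np.float64(0.029438376426696777))
[{'pixel': [191.2, 247.2], 'p': 0.86}]
```

```bash
cat >> s9.py <<'E'
import h
full=h.BIN
for parts in(full[:3],full[:4]):
  f0=h.render;h.render.__defaults__=(parts,4)
  for x0 in(0,.1): print("notongue",fit(obs,np.array([-.0014,0,0,x0,.0655]),mk,np.array([.003,.003,.03,.03,.003])))
  c,m=obs[0]
  for q in(0,.05,.1): 
    r=h.render(c,mk([-.0014,0,0,q,.0655]));print(q,np.minimum(r,m).sum()/np.maximum(r,m).sum())
v=cv2.resize(c["color"][80:300,200:460,::-1],None,fx=2.7,fy=2.7,interpolation=cv2.INTER_CUBIC)
for col,q in(((0,0,255),0),((0,255,0),.1)):
    for p in full[:3]:
        for a in proj(c,p@mk([-.0014,0,0,q,.0655])[0].T+mk([-.0014,0,0,q,.0655])[1]): cv2.circle(v,tuple(int(b) for b in (a-[200,80]+.5)*2.7),2,col,-1)
cv2.imwrite("pics/wz.png",v)
E
timeout 300 python3 s9.py|tail -15
```

```text
t 22.95 bin mm [-62.3 -50.1 160.1] zyx [-0.  -0.1 -0.1] tip [-54.7 -50.  252.1] F [ 0.6 -0.3  0.8] M [-0.1   0.48  0.  ] grip 0 0.0769
wrist []
scene [(0.69, array([240., 129., 286., 174.]))]
top [(0.86, array([293., 160., 315., 204.]))]
[{'pixel': [189.7, 250.9], 'p': 0.73}]Traceback (most recent call last):
  File "s9.py", line 18, in <module>
    for x0 in(0,.1): print("notongue",fit(obs,np.array([-.0014,0,0,x0,.0655]),mk,np.array([.003,.003,.03,.03,.003])))
                                      ~~~^^^^^^^^^^^^^^^^^^^^^^^^^^^^^^^^^^^^^^^^^^^^^^^^^^^^^^^^^^^^^^^^^^^^^^^^^^^
  File "h.py", line 30, in fit
    n=len(x0);r=minimize(cost,np.zeros(n),method="Nelder-Mead",options=dict(initial_simplex=np.vstack([np.zeros(n),np.eye(n)]),maxiter=150))
                ~~~~~~~~^^^^^^^^^^^^^^^^^^^^^^^^^^^^^^^^^^^^^^^^^^^^^^^^^^^^^^^^^^^^^^^^^^^^^^^^^^^^^^^^^^^^^^^^^^^^^^^^^^^^^^^^^^^^^^^^^^^^
    res = _minimize_neldermead(fun, x0, args, callback, bounds=bounds,
                               **options)
    fsim[k] = func(sim[k])
              ~~~~^^^^^^^^
    fx = function(np.copy(x), *(wrapper_args + args))
  File "h.py", line 29, in cost
    return v/len(obs)
           ~^~~~~~~~~
ZeroDivisionError: division by zero
```

```bash
cat > s10.py <<'E'
from plan import *
R=Ro.from_euler("z",PYAW).as_matrix()
c=bot.camera("wrist");k=2.7
v=cv2.resize(c["color"][80:300,195:490,::-1],None,fx=k,fy=k,interpolation=cv2.INTER_CUBIC)
def dots(x,y,z,q,col):
    Rb=R@Ro.from_euler("y",q).as_matrix();t=np.array([PX,PY,0])+R@np.array([x,y,z])
    for p in BIN[:3]:
        for a in proj(c,p@Rb.T+t): cv2.circle(v,tuple(int(b) for b in (a-[195,80]+.5)*k),2,col,-1)
dots(-.0014,-.0502,.0655,0,(0,0,255));dots(-.0014,-.0502,.0655,.1,(0,255,0));dots(-.0014,.095,.0655,0,(0,0,255))
cv2.imwrite("pics/wz.png",v)
E
python3 s10.py
```

```text
(no output)
```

View pics/wz.png

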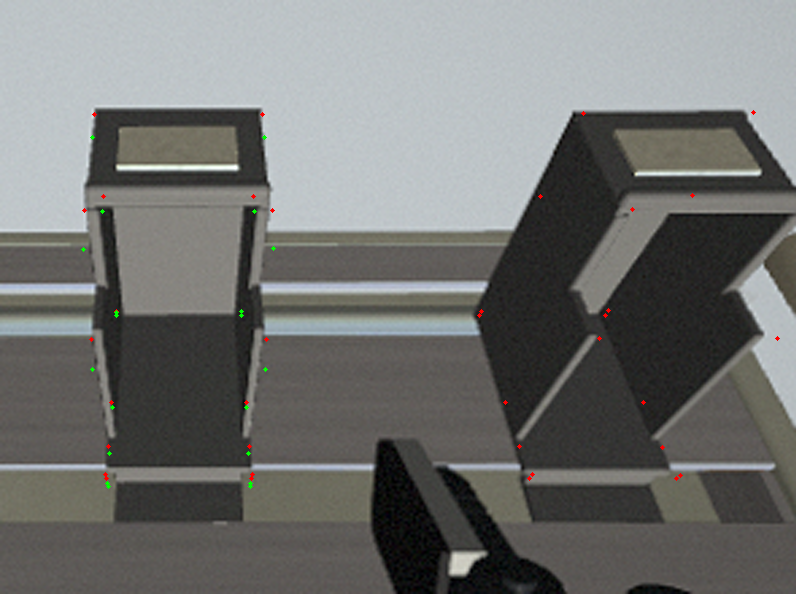

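```bash
python3 -c "
from workcell import bot
print(bot.job_done())"
```

```text
the job is handed in; nothing more can be done
None
```

The bin hangs on the panel about 50 mm right of the panel's centre, released, upright, and in the last picture level with the bin already there. The wrist force stayed under about 21 N in every reading, the tape roll was not touched, and the job was handed in about 23 s in; no verdict was returned.

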